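# Draw the wedge from under the bench cover

## Task

The perforated white cover at the back of the bench is propped open on a black plastic wedge. Take that wedge by its upright grip and work it straight backward, towards the cover's front side, in small tugs, so that the cover comes down gently with it, until the cover is shut and the wedge lies upright on the bench completely clear of the cover; then let go. Do not lift the cover, and leave the spare wedge where it lies.

Things in the scene. Friction and masses are not known exactly. Their poses are not given: they have to be found in the camera images.
- wedge_grip (a point): Wedge under the cover, black plastic, 0.15 kg: centre of its grip, an upright block 36 (x) by 24 (y), 60 high, standing on the bench; point is 30 mm up. x: grip to thin tip; z up. Flat top 34 high, 40 wide from x=18 to 54, then ramp down to the tip, 4 high, at x=129. Cover edge rests on the flat at x=30 to 46, so draw back over 100 mm, pulling with up to 20 N. x within 0.1 rad of the cover's.
- cover_edge (a point): Middle of the cover's front edge, centre of its round 10 mm bar along y; moves with the cover: white perforated panel 160 deep, 260 wide, about 1.6 kg, hinged at the far side. x: from edge to hinge, y along edge, z up when shut. Height of point 39 mm propped, 11 mm shut; bar's underside is then 6 mm up, so the tip passes. Cover's top reaches 66 mm up when propped.
- cover (a joint): Angle of the cover in rad: 0 shut, growing as its front edge rises; about 0.17 when propped on the wedge. The hinge turns freely and the cover comes down under its own weight as the wedge is drawn back.
- spare_grip (a point): Centre of the grip of the spare wedge: same shape, size and axes, lying loose on the bench well to one side of the cover with nothing on it. Not to be moved.
Not all that is in view belongs to the job. Leave any purple look-alike of the part that bears wedge_grip alone.

How it is judged:
On the way:
1. the cover has come part of the way down, still carried on the ramp of the wedge (value of joint cover between 0.04 and 0.13 rad and x of wedge_grip in the frame of cover_edge between -0.134 and -0.055 m), for 0.1 s.
At the end, for the whole second after the job is handed in: The cover is shut (within 0.02 rad), the wedge stands at rest and upright (within 10 degrees) on the bench, its tip at least 5 mm behind the cover's front edge (its grip centre more than 139 mm behind the centre of the edge bar), and the spare wedge is within 20 mm of where it was (value of joint cover below 0.02 rad and x of wedge_grip in the frame of cover_edge below -0.139 m and angle between wedge_grip's own z axis and vertical below 0.17 rad and height (world z) of wedge_grip below 0.04 m and linear speed of wedge below 0.02 m/s and distance of spare_grip from where it was at the start of the episode below 0.02 m); the robot touches nothing.
It fails at once if the cover is lifted (opened past 0.24 rad) (value of joint cover above 0.24 rad).
It fails at once if the cover is dropped (it closes faster than 1 rad/s) (velocity of joint cover below -1 rad/s).
It fails at once if the wedge is dragged out askew (turned more than 0.5 rad from the cover's fore-and-aft line) (angle between the x axis of wedge_grip and the x axis of cover_edge, either way round above 0.5 rad).
It fails at once if the spare wedge is moved by more than 20 mm (distance of spare_grip from where it was at the start of the episode above 0.02 m).
It also fails if it takes over 38 s, if anything falls off the work surface, if the arm or the gripper's body presses on something with over 40 N, if the wrist force passes 120 N, or if a joint passes its speed limit or range.

## Robot

A 6-joint arm with a two-finger parallel gripper is mounted at the origin on the work surface. World frame = base frame: x ahead of the robot, y to its left, z up, the work surface at z = 0. Lengths are in m, angles in rad, forces in N, time in s.
With the tool pointing down it reaches from about 0.35 to 0.775 m from the base axis. Payload 5.5 kg.
Tool frame: the origin (TCP) lies midway between the tips of the shut fingers; the grasp point (between the pads) lies robot.grip_point_offset behind it (robot.grip_point_offset is the distance from the TCP to the grasp point, in m); z points along the fingers, y is the line along which they close (so a half turn about z gives the same grasp; the last joint's range is limited). The gripper opens to 85 mm and grips with 20 to 120 N. Pads are 22 mm wide; open, the fingers measure 114 mm over their backs; the gripper's body (76 mm by 85 mm) begins 54 mm behind the grasp point. The pads swing forward as they close: fully open they stand 13 mm farther back than shut.
Start: joints at [1.06, 0.313, 0.046, 1.304, 0, 1.431], TCP at [0.208, 0.536, 0.231] pointing down, gripper open.
Joint ranges: [-2.76, 2.76], [-0.86, 1.69], [-1.03, 1.26], [-2.2, 2.34], [-1.47, 1.5], [-3.14, 3.14]. Speed limits (rad/s): [2.57, 2.57, 3.14, 3.14, 3.14, 3.14].

## Interface

Orientations are given as a unit quaternion [x, y, z, w].
In Python, from workcell import robot gives the robot as it stands.
- The arm moves only by the tool jog_arm, never from a script. Its argument "commands" is a list that holds one entry, the list of rows, each a list of 6 numbers: the shift along the tool's x, y, z in cm, then the turn, a rotation vector about the tool's x, y, z in rad. A call has 1 to 8 rows; each row shifts and turns the commanded pose from where the row before left it, along the tool's axes as they then stand; what a row does not reach is not made up. A row lasts 1/12 s, in which the tool goes at most 41.7 mm and 7.16 degrees, less where a joint would pass 70% of its speed; a pose out of reach is approached as far as the arm can. A call with a gripper value outside its range is refused whole. "claw" is the finger opening in cm, from 0 to 8.54, set as the call begins (left out, the last holds). The fingers move at their own pace and stop on an object; "squeeze" is the grip in N (left out, the last holds). Time passes only in rows, so rows that do not move let the fingers close. It gives the time, the measured TCP pose, the force, the opening and the grip force at its end, in the units of the state.
- robot.get_obs(): the state, without advancing time (a new reading comes with each control period).
- robot.get_image(name): name is "scene" or "top"; returns the picture (400x640x3 uint8, red, green, blue); there is no depth.
- robot.camera_params(name): a dict with "intrinsics" (3x3 intrinsics, pixels), "R" (3x3) and "t" (3): a world point X has camera coordinates R X + t. Camera axes: x right, y down, z forward; pixel columns grow to the right and rows downward; lengths in m; the calibration is good to about 2 mm. A picture is of the moment at which its call begins. camera_params takes no time and is no camera call.
- robot.hand_in(): hands the job in; it is judged then, once.
Trained networks look in the newest picture that a camera, given by its name, has taken for a name from the list of things; names that differ only in an ending like _2 or _b are one class to them, and where a whole thing is asked for, a point or a joint stands for the part that bears it (a point fixed in the world has none). Each returns a list of dicts, best first, with "p" (0 to 1); they miss things now and then, are a little off and sometimes report something else, mostly with a low value. They report only what shows in the picture. A call takes as long as a camera call. They do not tell look-alikes from the thing itself.
- robot.spot_in(camera, thing): "xyz" ([x, y, z] in m, in world coordinates, good to about 4 mm: the middle of the surface that is visible of it).
- robot.spot_point(camera, thing): "xyz" ([x, y, z] in m, in world coordinates, good to about 4 mm: a listed point, or the origin of a listed thing).
The state is a dict: "t": time; "qpos": joint angles; "qd": joint speeds; "joint_torque": joint torques, N m; "eef_pos": TCP position; "tool_rot": TCP orientation; "contact_force": force on the tool from outside, world axes, zero at the start; "wrist_torque": the same for the moment, N m; "width": finger opening in m; "grip_force": force on a finger pad.
Only numpy, scipy, OpenCV 4.12 (cv2) and the standard library are available. Lean on these libraries where they do the work, as an engineer would, in place of code of your own. Each camera call takes 0.05 s, during which the arm holds its last target. There are 200 camera calls.

## Working session

There is one attempt and no reset: what is moved stays moved. The work goes in short steps, Python scripts to look and compute and a tool call to move; the robot and the scene stay as the last step left them, time stands still between calls to the robot, and variables do not carry over. Pictures are saved under pics/ and viewed, at most 10 in all, crops included, and the job is handed in when it is done.

Besides the shell and the picture viewer there is one more tool, called after "Call:" as name(argument=value, ...) on one line, values as JSON. jog_arm: Moves the arm, as the interface text tells. Its arguments: {"type":"object","properties":{"commands":{"type":"array","items":{"type":"array","items":{"type":"array","items":{"type":"number"}}}},"claw":{"type":"number"},"squeeze":{"type":"number"}},"required":["commands"]}

```bash
mkdir -p pics; cat > h.py <<'E'
import numpy as np,cv2
from workcell import robot
def save(cam,name,crop=None,scale=1):
    im=robot.get_image(cam)[:,:,::-1]
    if crop: a,b,c,d=crop; im=im[b:d,a:c]
    im=cv2.resize(im,None,fx=scale,fy=scale,interpolation=cv2.INTER_CUBIC) if scale!=1 else im
    cv2.imwrite('pics/'+name,im)
def px(cam,X):
    p=robot.camera_params(cam);K=np.array(p['intrinsics']);c=np.array(p['R'])@np.array(X)+np.array(p['t']);u=K@c;return (u[:2]/u[2]).round(0)
def ray(cam,uv,z):
    p=robot.camera_params(cam);K=np.array(p['intrinsics']);R=np.array(p['R']);t=np.array(p['t'])
    C=-R.T@t;d=R.T@np.linalg.inv(K)@np.array([uv[0],uv[1],1.]);return C+d*(z-C[2])/d[2]
E
python3 - <<'E'
from h import *
save('top','t0.png');save('scene','s0.png')
for cam in('top','scene'):
  for th in('wedge_grip','cover_edge','spare_grip'):
    for d in robot.spot_point(cam,th): print(cam,th,np.round(d['xyz'],3),round(d['p'],2),px(cam,d['xyz']))
o=robot.get_obs();print(o['t'],o['eef_pos'],o['tool_rot'],robot.grip_point_offset)
E
```

```text
top wedge_grip [0.509 0.083 0.029] 0.62 [285. 246.]
top wedge_grip [ 0.537 -0.042  0.027] 0.57 [331. 234.]
top cover_edge [0.588 0.012 0.039] 0.88 [310. 215.]
top spare_grip [ 0.536 -0.405  0.032] 0.65 [464. 231.]
scene wedge_grip [0.514 0.089 0.023] 0.79 [311. 166.]
scene wedge_grip [ 0.541 -0.04   0.029] 0.69 [284. 190.]
scene cover_edge [0.587 0.016 0.036] 0.74 [307. 189.]
scene spare_grip [ 0.531 -0.406  0.034] 0.75 [179. 252.]
0.4 [0.20834248 0.53589292 0.23117779] [ 1.84338574e-01  9.82862799e-01 -8.60871967e-05 -3.38612031e-05] 0.0187
```

View pics/t0.png

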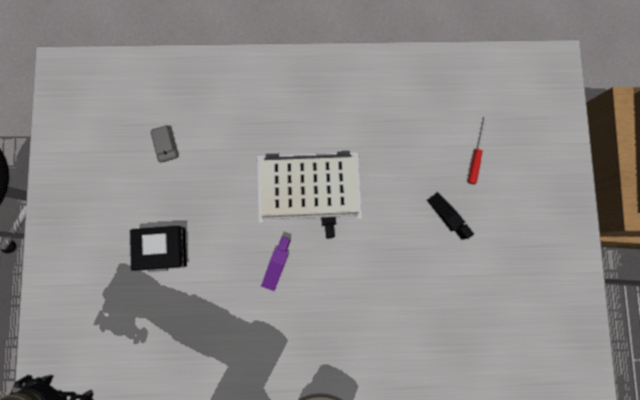

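View pics/s0.png

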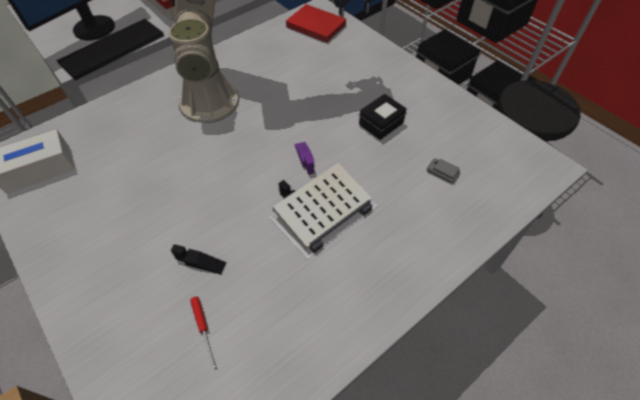

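Look-alikes in the top view are the purple wedge at (275,260), the black wedge at (330,228) whose body runs under the cover, and the black one at (450,215), off to the side with nothing on it. The one at (330,228) fits wedge_grip because it is black and under the cover edge. The one at (450,215) is the spare. I'll confirm this in a crop.

```bash
python3 - <<'E'
from h import *
save('top','t1.png',(240,140,380,300),4)
for k in range(3):
  for cam in('top','scene'):
    for th in('wedge_grip','cover_edge'):
      for d in robot.spot_point(cam,th): print(cam,th,np.round(d['xyz'],3),round(d['p'],2))
g=ray('top',(330,237),.0);print('front foot',g)
for e in[((260,219),(360,216)),((258,155),(357,152)),]:
  a=ray('top',e[0],.04);b=ray('top',e[1],.04);d=a-b;print(a,b,np.arctan2(d[1],d[0]))
E
```

```text
top wedge_grip [ 0.539 -0.036  0.023] 0.79
top wedge_grip [0.506 0.085 0.031] 0.64
top cover_edge [0.587 0.01  0.036] 0.79
scene wedge_grip [0.514 0.089 0.023] 0.79
scene wedge_grip [ 0.541 -0.04   0.029] 0.69
scene cover_edge [0.587 0.016 0.036] 0.74
top wedge_grip [ 0.539 -0.036  0.023] 0.79
top wedge_grip [0.506 0.085 0.031] 0.64
top cover_edge [0.587 0.01  0.036] 0.79
scene wedge_grip [0.514 0.089 0.023] 0.79
scene wedge_grip [ 0.541 -0.04   0.029] 0.69
scene cover_edge [0.587 0.016 0.036] 0.74
top wedge_grip [ 0.539 -0.036  0.023] 0.79
top wedge_grip [0.506 0.085 0.031] 0.64
top cover_edge [0.587 0.01  0.036] 0.79
scene wedge_grip [0.514 0.089 0.023] 0.79
scene wedge_grip [ 0.541 -0.04   0.029] 0.69
scene cover_edge [0.587 0.016 0.036] 0.74
front foot [ 0.5305376  -0.04136013  0.        ]
[0.5809484  0.14802647 0.04      ] [ 0.58350836 -0.12242132  0.04      ] 1.580261701728133
[0.75750339 0.15259996 0.04      ] [ 0.76104771 -0.1202419   0.04      ] 1.583785977605381
```

View pics/t1.png

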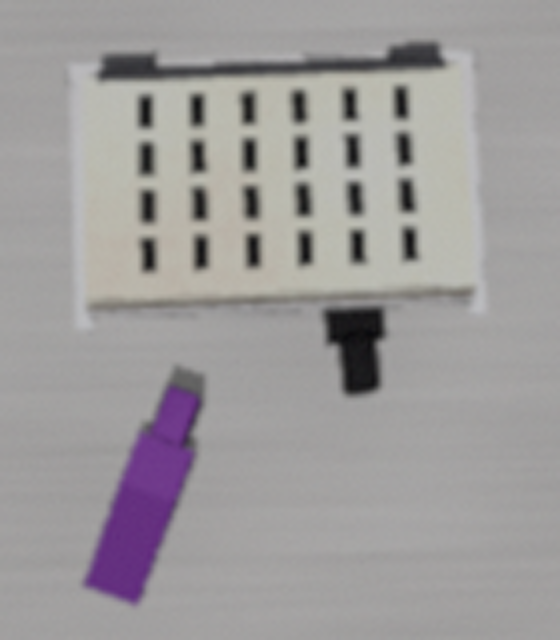

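The crop shows the black wedge's grip at crop (360,365), top pixel (330,231), with its 40-wide flat going under the cover's edge. It is black rather than purple, so it is the target. The purple decoy is well to its left. Moving now.

Call:
jog_arm(commands=[[[0,0,0,0,0,-0.0975],[0,0,0,0,0,-0.0975],[0,0,0,0,0,-0.0975],[0,0,0,0,0,-0.0975],[-1.62,-2.92,0.2,0,0,0],[-1.62,-2.92,0.2,0,0,0],[-1.62,-2.92,0.2,0,0,0],[-1.62,-2.92,0.2,0,0,0]]], claw=6, squeeze=60)

```text
t: 1.72
eef_pos: [0.2757, 0.4193, 0.2232]
tool_rot: [-0.01, 1.0, 0.0, 0.0]
contact_force: [1.3, 0.0, 0.1]
width: 0.06
grip_force: 0.0
```

Call:
jog_arm(commands=[[[-1.62,-2.92,0.4,0,0,0],[-1.62,-2.92,0.4,0,0,0],[-1.62,-2.92,0.4,0,0,0],[-1.62,-2.92,0.4,0,0,0],[-1.62,-2.92,0.4,0,0,0],[-1.62,-2.92,0.4,0,0,0],[-1.62,-2.92,0.4,0,0,0],[-1.62,-2.92,0.4,0,0,0]]])

```text
t: 2.38
eef_pos: [0.4101, 0.1879, 0.1914]
tool_rot: [-0.01, 1.0, 0.0, 0.0]
contact_force: [0.0, 0.9, 0.4]
width: 0.0601
grip_force: 0.0
```

Call:
jog_arm(commands=[[[-1.62,-2.92,0.4,0,0,0],[-1.62,-2.92,0.4,0,0,0],[-1.62,-2.92,0.4,0,0,0],[-1.62,-2.92,0.4,0,0,0],[-1.62,-2.92,0.4,0,0,0],[-1.62,-2.92,0.4,0,0,0],[0,0,0,0,0,0],[0,0,0,0,0,0]]])

```text
t: 3.05
eef_pos: [0.5105, 0.0145, 0.1668]
tool_rot: [-0.008, 1.0, 0.0, -0.0]
contact_force: [0.3, 0.0, -0.1]
width: 0.0598
grip_force: 0.0
```

Call:
jog_arm(commands=[[[-0.8,-1.38,1.5,0,0,0],[-0.8,-1.38,1.5,0,0,0],[-0.8,-1.38,1.5,0,0,0],[-0.75,-1.36,1.5,0,0,0],[0,0,0,0,0,0],[0,0,0,0,0,0]]])

```text
t: 3.55
eef_pos: [0.5415, -0.0374, 0.1067]
tool_rot: [-0.01, 1.0, 0.001, -0.001]
contact_force: [0.3, 0.1, 0.7]
width: 0.0599
grip_force: 0.0
```

```bash
python3 - <<'E'
from h import *
save('scene','s1.png',(220,110,380,240),5)
print(robot.get_obs()['eef_pos'])
for d in robot.spot_point('scene','wedge_grip'): print(np.round(d['xyz'],3),round(d['p'],2))
for z in(.0,.06,.1): print(z,(px('scene',(.543,-.04,z))-[220,110])*5)
E
```

```text
[ 0.54181717 -0.03719887  0.10751646]
[ 0.542 -0.038  0.028] 0.73
[0.509 0.086 0.03 ] 0.63
0.0 [325. 430.]
0.06 [320. 370.]
0.1 [315. 330.]
```

View pics/s1.png

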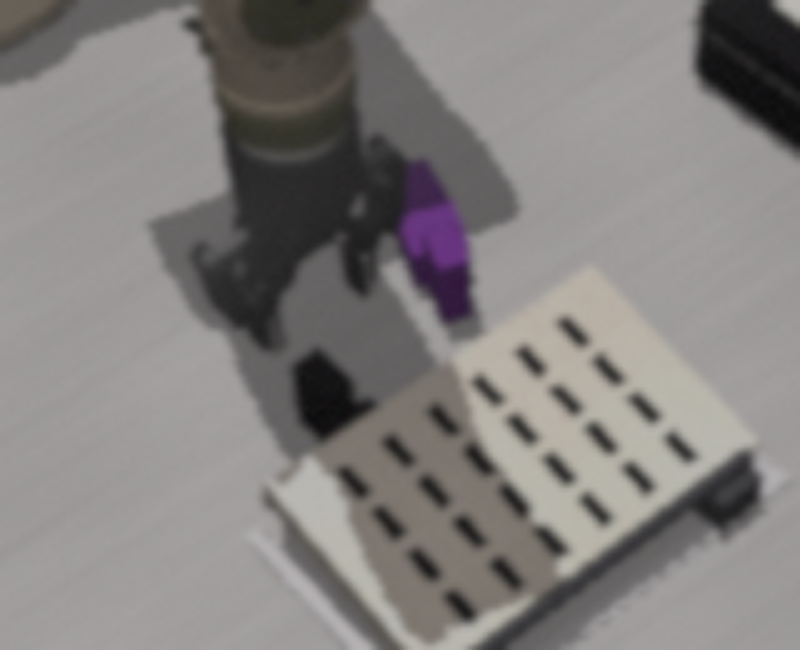

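The finger tips, at crop (265,340) and (360,285), are centred above the black grip, whose top is at (318,365). That matches the estimate, so I'll descend and close.

Call:
jog_arm(commands=[[[0,-0.1,1.5,0,0,0],[0,-0.1,1.5,0,0,0],[0,0,1.5,0,0,0],[0,0,1.4,0,0,0],[0,0,1.4,0,0,0],[0,0,1.4,0,0,0],[0,0,0,0,0,0],[0,0,0,0,0,0]]])

```text
t: 4.32
eef_pos: [0.5422, -0.0393, 0.0208]
tool_rot: [-0.01, 1.0, 0.0, -0.0]
contact_force: [0.6, 0.1, 0.1]
width: 0.06
grip_force: 0.0
```

Call:
jog_arm(commands=[[[0,0,0,0,0,0],[0,0,0,0,0,0],[0,0,0,0,0,0],[0,0,0,0,0,0],[0,0,0,0,0,0],[0,0,0,0,0,0]]], claw=0, squeeze=60)

```text
t: 4.82
eef_pos: [0.5436, -0.0394, 0.0219]
tool_rot: [-0.01, 1.0, 0.001, 0.001]
contact_force: [-0.3, 3.6, 5.5]
width: 0.0238
grip_force: 57.3
```

Call:
jog_arm(commands=[[[0.3,0,0,0,0,0],[0.5,0,0,0,0,0],[0.5,0,0,0,0,0],[0.5,0,0,0,0,0],[0.5,0,0,0,0,0],[0.3,0,0,0,0,0],[0,0,0,0,0,0]]])

```text
t: 5.4
eef_pos: [0.5192, -0.0413, 0.0219]
tool_rot: [-0.009, 1.0, -0.0, 0.003]
contact_force: [4.4, -0.4, 1.7]
width: 0.0234
grip_force: 59.6
```

Call:
jog_arm(commands=[[[0.3,0,0,0,0,0],[0.5,0,0,0,0,0],[0.5,0,0,0,0,0],[0.5,0,0,0,0,0],[0.5,0,0,0,0,0],[0.5,0,0,0,0,0],[0,0,0,0,0,0],[0,0,0,0,0,0]]])

```text
t: 6.07
eef_pos: [0.491, -0.0419, 0.0219]
tool_rot: [-0.009, 1.0, -0.0, 0.002]
contact_force: [3.5, -0.4, 6.7]
width: 0.0237
grip_force: 59.8
```

```bash
python3 - <<'E'
from h import *
save('scene','s2.png',(220,110,380,240),5)
o=robot.get_obs();print(o['eef_pos'],o['contact_force'],o['width'])
for c in('scene','top'):
  for th in('wedge_grip','cover_edge'):
    for d in robot.spot_point(c,th): print(c,th,np.round(d['xyz'],3),round(d['p'],2))
E
```

```text
[ 0.49099686 -0.04189401  0.02188319] [ 3.43372608 -0.93351941  6.59890624] 0.023355087979267466
scene wedge_grip [ 0.487 -0.038  0.032] 0.72
scene wedge_grip [0.512 0.084 0.03 ] 0.63
scene cover_edge [0.59  0.012 0.022] 0.79
top wedge_grip [ 0.539 -0.036  0.023] 0.79
top wedge_grip [0.506 0.085 0.031] 0.64
top cover_edge [0.587 0.01  0.036] 0.79
```

View pics/s2.png

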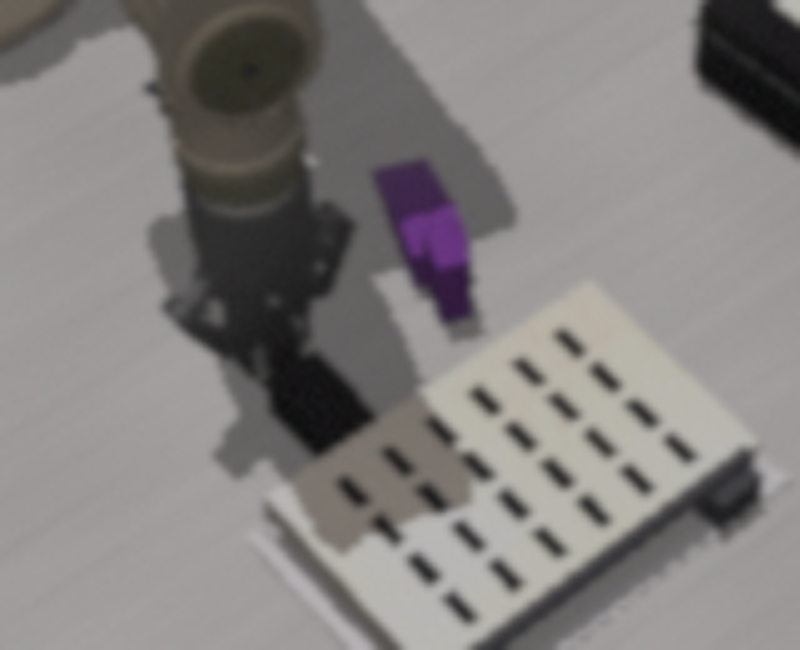

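The wedge is drawn halfway out, with its flat and ramp visible at crop (320,400). The cover edge is down to about 22 mm and still on the ramp. I'll keep pulling to x ≈ 0.423.

Call:
jog_arm(commands=[[[0.3,0,0,0,0,0],[0.5,0,0,0,0,0],[0.5,0,0,0,0,0],[0.5,0,0,0,0,0],[0.5,0,0,0,0,0],[0.5,0,0,0,0,0],[0,0,0,0,0,0],[0,0,0,0,0,0]]])

```text
t: 6.98
eef_pos: [0.4633, -0.0425, 0.0219]
tool_rot: [-0.01, 1.0, -0.001, 0.003]
contact_force: [4.0, 0.2, 5.9]
width: 0.0237
grip_force: 60.0
```

Call:
jog_arm(commands=[[[0.5,0,0,0,0,0],[0.5,0,0,0,0,0],[0.5,0,0,0,0,0],[0.5,0,0,0,0,0],[0.5,0,0,0,0,0],[0.5,0,0,0,0,0],[0.5,0,0,0,0,0],[0.5,0,0,0,0,0]]])

```text
t: 7.65
eef_pos: [0.4235, -0.0435, 0.0219]
tool_rot: [-0.01, 1.0, -0.001, 0.003]
contact_force: [4.6, 0.1, 6.4]
width: 0.0235
grip_force: 60.4
```

```bash
python3 - <<'E'
from h import *
save('scene','s3.png',(220,110,380,240),5)
o=robot.get_obs();print(o['eef_pos'],o['contact_force'],o['width'])
for c in('scene',):
  for th in('wedge_grip','cover_edge'):
    for d in robot.spot_point(c,th): print(c,th,np.round(d['xyz'],3),round(d['p'],2))
E
```

```text
[ 0.42264894 -0.04340377  0.02187246] [ 3.49312398 -0.04145378  8.74799163] 0.023390891733099106
scene wedge_grip [ 0.422 -0.041  0.026] 0.74
scene wedge_grip [0.508 0.087 0.032] 0.69
```

View pics/s3.png

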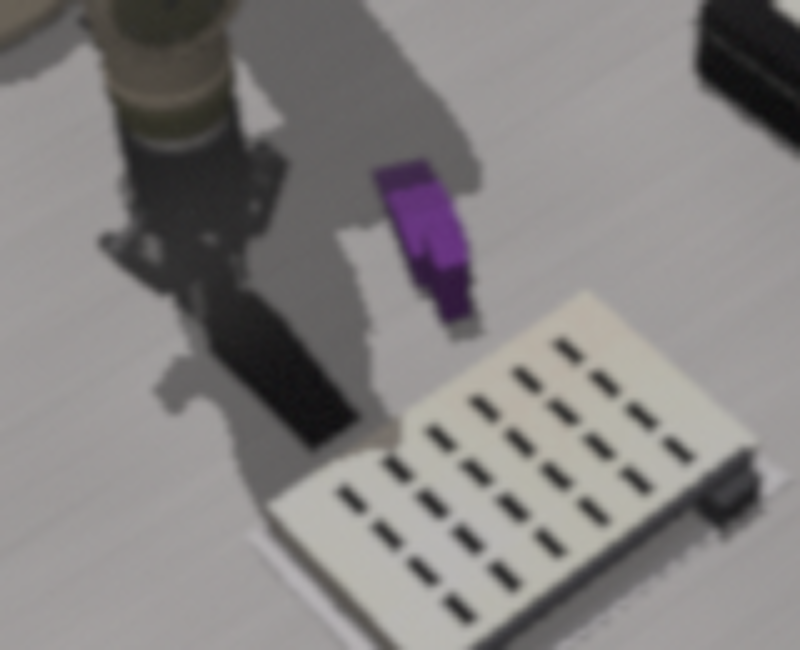

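The tip at crop (335,430) is out, and the cover is down with a small gap. One more 1 cm for margin, then release and retreat.

Call:
jog_arm(commands=[[[0.4,0,0,0,0,0],[0.4,0,0,0,0,0],[0.2,0,0,0,0,0],[0,0,0,0,0,0],[0,0,0,0,0,0]]])

```text
t: 8.22
eef_pos: [0.4132, -0.0436, 0.0218]
tool_rot: [-0.01, 1.0, -0.001, 0.002]
contact_force: [3.0, -0.0, 8.3]
width: 0.0234
grip_force: 60.5
```

Call:
jog_arm(commands=[[[0,0,0,0,0,0],[0,0,0,0,0,0],[0,0,0,0,0,0],[0,0,0,0,0,0],[0,0,0,0,0,0],[0,0,0,0,0,0]]], claw=6)

```text
t: 8.72
eef_pos: [0.4101, -0.0427, 0.02]
tool_rot: [-0.01, 1.0, 0.0, -0.001]
contact_force: [1.2, 0.3, -0.0]
width: 0.0599
grip_force: 0.0
```

Call:
jog_arm(commands=[[[0,0,-1,0,0,0],[0,0,-1.5,0,0,0],[0,0,-2,0,0,0],[0,0,-2,0,0,0],[0,0,-2,0,0,0],[0,0,-2,0,0,0],[0,0,-2,0,0,0],[0,0,0,0,0,0]]])

```text
t: 9.38
eef_pos: [0.4127, -0.0435, 0.1487]
tool_rot: [-0.01, 1.0, -0.001, 0.003]
contact_force: [0.5, -0.2, 0.4]
width: 0.0602
grip_force: 0.0
```

```bash
python3 - <<'E'
from h import *
save('scene','s4.png',(160,110,380,270),3.6)
o=robot.get_obs();print(o['eef_pos'],o['contact_force'],o['width'])
for c in('scene',):
  for th in('wedge_grip','cover_edge','spare_grip'):
    for d in robot.spot_point(c,th): print(c,th,np.round(d['xyz'],3),round(d['p'],2))
E
```

```text
[ 0.41209109 -0.04331139  0.14697948] [ 0.86319942 -0.13873733 -1.16739513] 0.060073578557320886
scene wedge_grip [0.511 0.085 0.028] 0.61
scene wedge_grip [ 0.412 -0.042  0.028] 0.56
scene cover_edge [0.587 0.015 0.011] 0.84
scene spare_grip [ 0.535 -0.402  0.034] 0.74
```

View pics/s4.png

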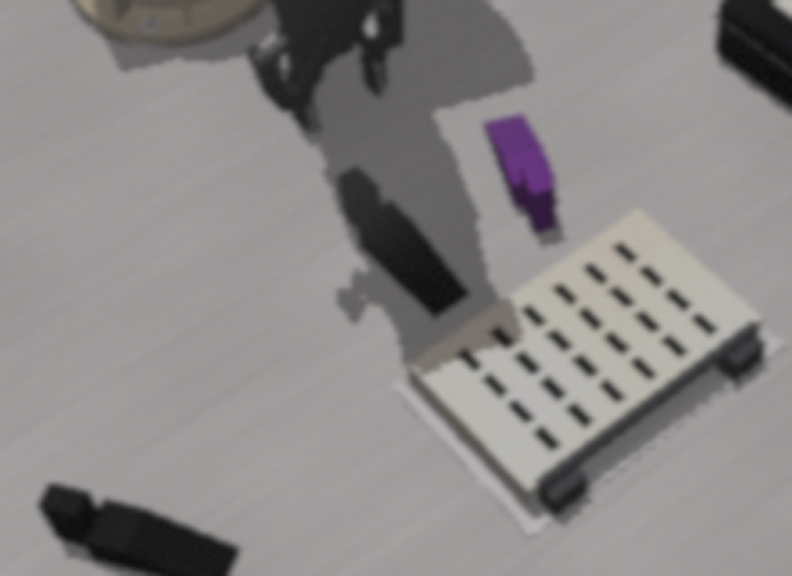

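The black wedge stands upright at crop (400,240) and clear of the cover. The cover edge is at 11 mm (shut), the spare at (140,530) has not moved, and the gripper is clear above.

```bash
python3 -c "
from workcell import robot
print(robot.hand_in())"
```

```text
the job is handed in; nothing more can be done
None
```

The job is handed in: the cover is shut (edge at 11 mm), the wedge stands upright and released about 175 mm (grip centre) behind the cover's edge, and the spare wedge is where it was; hand-in returned no verdict.

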